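# Point out what the next batch needs

### The job

Show the baker what the next batch needs by pointing straight down with the fingertips, two or three centimetres above the thing: first at the white nozzle for about a second, then at the middle of the smallest ring cutter for about a second, and last at the biscuit half with jam on it, where the program finishes with the arm still pointing. Touch nothing and move nothing, and between them lift a hand's breadth (10 cm) clear of the things, so that no other nozzle, cutter or biscuit is pointed at.

Things in the scene. Friction and masses are not known exactly. Their poses are not given: they have to be found in the camera images.
- spare_nozzle_top (a point): white plastic nozzle, 48 mm diameter collar, 52 mm high, stands upright; the only white nozzle. Loose and light. This point: centre of its top (z up).
- ring_cutter_2_top (a point): smallest of three grey metal ring cutters, open ring 40 mm across, 35 mm high. Loose and light. This point: centre of its top (z up), in the middle of the open mouth at rim height.
- biscuit_1_top (a point): brown biscuit half with red jam on top, 38 x 70 mm, 19 mm high with the jam, lying on the tray. Loose and light. This point: centre of its top (z up).
- piping_nozzle_1_top (a point): grey metal cone nozzle, 36 mm diameter, 46 mm high. Loose and light. This point: centre of its top (z up).
- piping_nozzle_3_top (a point): grey metal cone nozzle, 39 mm diameter, 50 mm high. Loose and light. This point: centre of its top (z up).
- ring_cutter_0_top (a point): largest grey metal ring cutter, 64 mm across, 35 mm high. Does not move. This point: centre of its top (z up), in the middle of the open mouth at rim height.
- ring_cutter_1_top (a point): middle grey metal ring cutter, 51 mm across, 35 mm high. Does not move. This point: centre of its top (z up), in the middle of the open mouth at rim height.
- biscuit_10_top (a point): plain brown biscuit half, 33 x 69 mm, 11 mm high, on the tray. Loose and light. This point: centre of its top (z up).
- biscuit_11_top (a point): plain brown biscuit half, 35 x 92 mm, 11 mm high, on the tray. Loose and light. This point: centre of its top (z up).
- sample_tray: fixed shallow metal tray, 130 x 280 mm, floor 4 mm and rim 10 mm above the table; the three biscuit halves lie on it. Origin: centre of its underside; x along the short side.
Mind the look-alikes: they are no part of the job. Leave any blue or pink look-alike of the part that bears spare_nozzle_top alone.

How it is judged:
By the outcome, as a careful person would: the job done as asked, in the order asked, and still so for the second after the job is handed in, with the robot touching nothing.
It also fails if it takes over 53 s, if anything falls off the work surface, if the arm or the gripper's body presses on something with over 40 N, if the wrist force passes 120 N, or if a joint passes its speed limit or range.

### The arm

A 7-joint arm with a two-finger parallel gripper is mounted at the origin on a cart in front of the work surface, level with it; the furniture and walls round the work are solid. World frame = base frame: x ahead of the robot, y to its left, z up, the work surface at z = 0. Lengths are in m, angles in rad, forces in N, time in s.
With the tool pointing down it reaches from about 0.4 to 0.85 m from the base axis. Payload 10.4 kg.
Tool frame: the origin (TCP) lies at the very end of the fingers, on their centre line; the grasp point (between the pads) lies robot.grip_depth behind it (robot.grip_depth is the distance from the TCP to the grasp point, in m); z points along the fingers, x is the direction in which the jaws open and shut, and the axes are right-handed (so a half turn about z gives the same grasp; the last joint's range is limited). The gripper opens to 87 mm and grips with 3 to 60 N. Pads are 19 mm wide; open, the fingers measure 117 mm over their backs; the gripper's body (75 mm by 190 mm) begins 51 mm behind the grasp point.
Start: joints at [-1.341, 0.332, -0.065, 1.46, 0.022, 1.35, -0.088], TCP at [0.156, 0.605, 0.223] pointing down, gripper open.
Joint ranges: [-2.6, 2.6], [-0.5, 2.12], [-1.47, 1.34], [0.16, 2.42], [-1.27, 4.41], [0.06, 2.06], [-2.6, 2.6]. Speed limits (rad/s): [2.22, 2.22, 2.79, 2.79, 3.14, 3.14, 3.14].

### API

Orientations are given as [roll, pitch, yaw] about the fixed x, y, z axes, in that order (R = Rz(yaw) Ry(pitch) Rx(roll)).
In Python, from plant import sensors, viewer, robot gives the robot as it stands.
- The arm moves only by the shell command python3 -m pendant 'ROWS'. ROWS is text: rows parted by semicolons, each of 7 numbers parted by spaces: the finger opening in mm, from 0 to 87, then the shift along the world's x, y, z in mm, then the turn, a rotation vector about the world's x, y, z in rad. In form: grip tx ty tz wx wy wz; .... A call has exactly 5 rows; each row is the pose to reach, as a shift and turn from the pose measured when the call began; what a row does not reach only later rows make up. A row lasts 1/8 s, in which the tool goes at most 62.5 mm and 10.7 degrees, less where a joint would pass 70% of its speed; a pose out of reach is approached as far as the arm can. A call with a gripper value outside its range is refused whole. The fingers move at their own pace and stop on an object; the grip force is fixed at half the most. Time passes only in rows, so rows that repeat a pose let the fingers close, or fill a call up. It gives the time, the measured TCP pose, the force and the opening at its end, in the units of the state.
- sensors.read_state(): the state, without advancing time (a new reading comes with each control period).
- viewer.capture(name): name is "scene" or "top" or "wrist"; returns a dict with "image" (420x560x3 uint8, blue, green, red), "range_z" (420x560 float32, m along the optical axis (not along the pixel's ray), 0 where there is no reading), "fx", "fy", "cx", "cy" (pixels), "R" (3x3) and "t" (3): a world point X has camera coordinates R X + t. Camera axes: x right, y down, z forward; pixel columns grow to the right and rows downward; lengths in m; the calibration is good to about 2 mm. A picture is of the moment at which its call begins.
- robot.sign_off(): hands the job in, once; it reports no verdict.
Trained networks look in the newest picture that a camera, given by its name, has taken for a name from the list of things; names that differ only in an ending like _2 or _b are one class to them, and where a whole thing is asked for, a point or a joint stands for the part that bears it (a point fixed in the world has none). Each returns a list of dicts, best first, with "confidence" (0 to 1); they miss things now and then, are a little off and sometimes report something else, mostly with a low value. They report only what shows in the picture. A call takes as long as a camera call. They do not tell look-alikes from the thing itself.
- viewer.trace(camera, query): "mask" (420x560 bool, what is visible of it) and "point" ([column, row] in pixels, amid what is visible of it).
The state is a dict: "clock": time; "joints": joint angles; "qd": joint speeds; "tau": joint torques, N m; "tcp_pos": TCP position; "eef_rot": TCP orientation; "force": force on the tool from outside, world axes, zero at the start; "torque": the same for the moment, N m; "finger_gap": opening from 0.0 (shut) to 1.0 (fully open).
Only numpy, scipy, OpenCV 4.12 (cv2) and the standard library are available. Lean on these libraries where they do the work, as an engineer would, in place of code of your own. Each camera call takes 0.05 s, during which the arm holds its last target.

## Working session

There is one attempt and no reset: what is moved stays moved. The work goes in short steps, Python scripts to look and compute and a shell command to move; the robot and the scene stay as the last step left them, time stands still between calls to the robot, and variables do not carry over. Pictures are saved under pics/ and viewed, and the job is handed in when it is done.

```bash
mkdir -p pics
cat > h.py <<'E'
import numpy as np, cv2
from plant import sensors, viewer, robot
def pts(c):
    z=c["range_z"]; v,u=np.indices(z.shape)
    P=np.stack([(u-c["cx"])/c["fx"]*z,(v-c["cy"])/c["fy"]*z,z],-1)
    W=(P-np.array(c["t"]))@np.array(c["R"]); W[z==0]=np.nan
    return W
E
python3 - <<'E'
from h import *
s=sensors.read_state(); print(s["clock"],s["tcp_pos"],s["eef_rot"],s["finger_gap"],robot.grip_depth)
for n in("scene","top"):
    c=viewer.capture(n); cv2.imwrite(f"pics/{n}0.png",c["image"]); np.save(f"{n}0.npy",c,allow_pickle=True)
    W=pts(c)
    for q in("spare_nozzle_top","ring_cutter_2_top","biscuit_1_top"):
        for r in viewer.trace(n,q):
            m=r["mask"]; w=W[m]; print(n,q,round(r["confidence"],2),np.round(r["point"]),m.sum(),np.round(np.nanmedian(w,0),3),np.round(np.nanpercentile(w,2,axis=0),3),np.round(np.nanpercentile(w,98,axis=0),3))
E
```

```text
0.0 [0.1562204  0.6047684  0.22174135] [3.14155097e+00 1.42885704e-03 1.31801752e+00] 0.9996301998502032 0.0187
scene spare_nozzle_top 0.9 [398. 273.] 433 [ 0.625 -0.248  0.023] [ 0.613 -0.266  0.001] [ 0.648 -0.223  0.053]
scene spare_nozzle_top 0.78 [377. 306.] 486 [ 0.536 -0.254  0.022] [ 0.522 -0.272 -0.001] [ 0.573 -0.229  0.053]
scene spare_nozzle_top 0.71 [443. 283.] 457 [ 0.66  -0.328  0.023] [ 0.647 -0.349  0.002] [ 0.686 -0.305  0.053]
scene spare_nozzle_top 0.64 [328. 311.] 471 [ 0.465 -0.185  0.023] [ 0.452 -0.202  0.001] [ 0.494 -0.157  0.053]
scene ring_cutter_2_top 0.82 [383. 340.] 302 [ 0.481 -0.307  0.022] [ 0.455 -0.324  0.   ] [ 0.492 -0.288  0.037]
scene biscuit_1_top 0.75 [251. 261.] 359 [0.453 0.022 0.015] [ 0.434 -0.006  0.011] [0.474 0.055 0.022]
top spare_nozzle_top 0.7 [380. 205.] 301 [ 0.631 -0.239  0.021] [ 0.615 -0.269 -0.001] [ 0.661 -0.221  0.053]
top spare_nozzle_top 0.61 [349. 262.] 296 [ 0.472 -0.177  0.023] [ 0.454 -0.202 -0.   ] [ 0.497 -0.158  0.053]
top spare_nozzle_top 0.6 [376. 242.] 284 [ 0.543 -0.244  0.024] [ 0.525 -0.269  0.003] [ 0.568 -0.226  0.053]
top spare_nozzle_top 0.52 [405. 198.] 288 [ 0.664 -0.319  0.022] [ 0.649 -0.347 -0.   ] [ 0.693 -0.303  0.053]
top ring_cutter_2_top 0.45 [402. 267.] 144 [ 0.478 -0.312  0.021] [ 0.459 -0.323 -0.003] [ 0.495 -0.286  0.038]
top biscuit_1_top 0.78 [266. 266.] 338 [0.456 0.025 0.015] [ 0.435 -0.005  0.008] [0.475 0.057 0.023]
```

Run:
```python
import cv2,numpy as np
a=cv2.imread("pics/scene0.png");b=cv2.imread("pics/top0.png")
cv2.imwrite("pics/s_crop.png",cv2.resize(a[220:380,220:480],None,fx=3,fy=3,interpolation=2)[:600])
cv2.imwrite("pics/t_crop.png",cv2.resize(b[150:300,220:440],None,fx=3.6,fy=3.6,interpolation=2))
```

```text
(no output)
```

View pics/scene0.png

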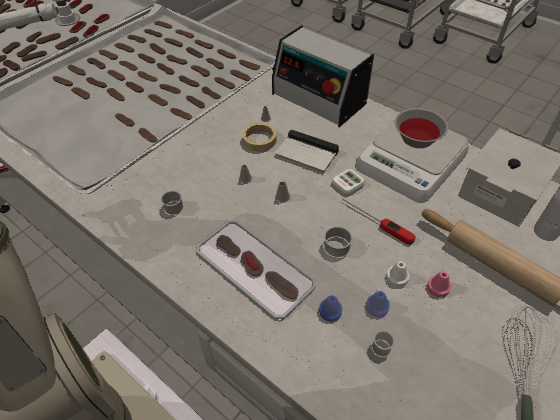

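View pics/s_crop.png

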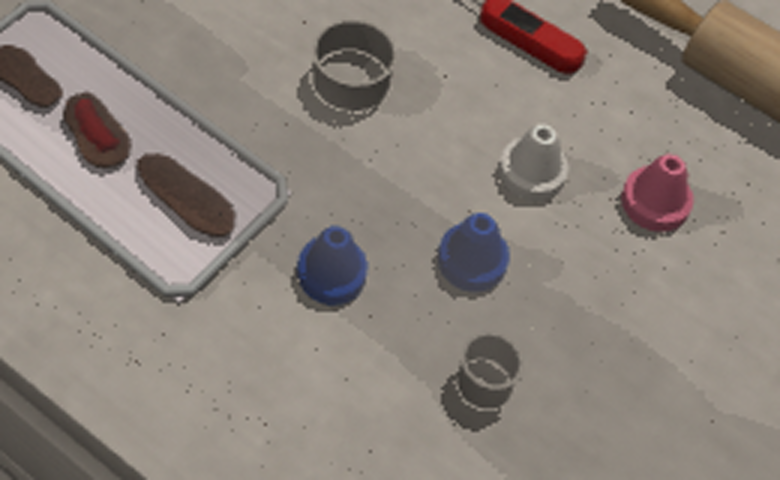

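View pics/t_crop.png

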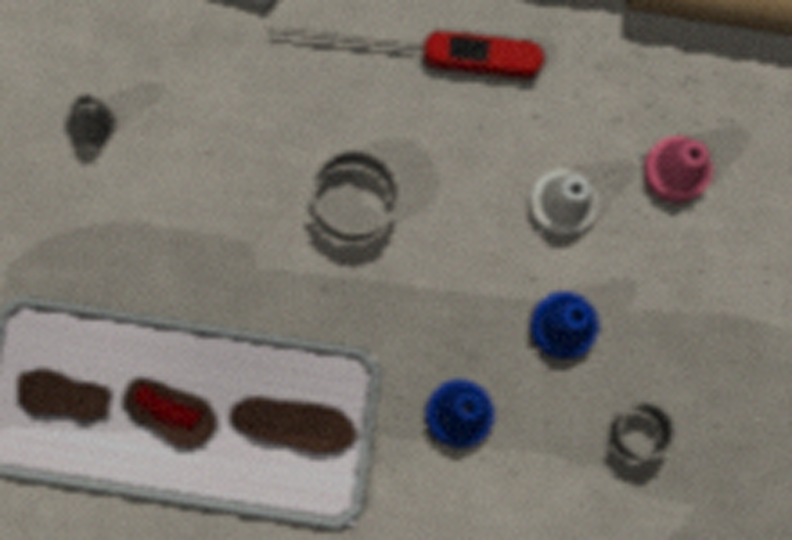

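View pics/top0.png

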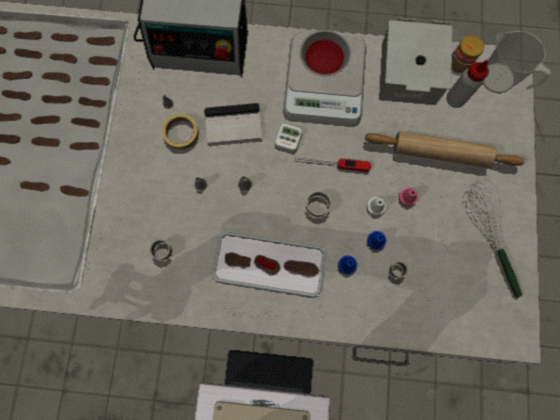

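The candidates, with their pixels in the top view:
- **White nozzle:** the one at (377,205) fits. The blue ones at (376,241) and (348,264) and the pink one at (409,197) don't.
- **Smallest ring cutter:** there are rings at (318,206), (162,251) and (398,270). (398,270) looks smallest, and I'll measure to check.
- **Jam biscuit:** the middle one at (267,265) has the red jam. Its two tray neighbours are plain.

Run:
```python
from h import *
for n in("scene","top"):
    c=np.load(n+"0.npy",allow_pickle=True).item(); W=pts(c); im=c["image"].astype(int)
    def sel(x,y,r,z0,z1):
        m=(np.hypot(W[...,0]-x,W[...,1]-y)<r)&(W[...,2]>z0)&(W[...,2]<z1); return m
    for name,x,y,r,z0 in(("noz",.633,-.243,.045,.044),("nozbase",.633,-.243,.045,.006),("ring",.475,-.305,.04,.008),):
        w=W[sel(x,y,r,z0,.08)]; p=w[:,:2]
        (cx,cy),rr=cv2.minEnclosingCircle(p.astype(np.float32)); print(n,name,len(w),np.round([cx,cy,rr],4),"zmax",w[:,2].max().round(3),"mean",p.mean(0).round(4))
    m=sel(.455,.025,.05,.008,.04)
    print(n,"biscuit",cv2.minAreaRect(W[m][:,:2].astype(np.float32)))
    for nm,(u,v) in {"big":(318,206),"left":(162,251)}.items():
        if n=="top":
            w0=W[v-3:v+3,u-3:u+3].reshape(-1,3); x,y=np.nanmedian(w0,0)[:2]
            w=W[sel(x,y,.06,.008,.06)]; print(nm,cv2.minEnclosingCircle(w[:,:2].astype(np.float32)))
    # z-map tall things on route
    m=(W[...,2]>.12)&(W[...,0]<.8)&(W[...,0]>0.05); print("tall",m.sum(), np.nanmin(W[m],0) if m.any() else "", np.nanmax(W[m],0) if m.any() else "")
```

```text
scene noz 86 [ 0.6345 -0.2447  0.0124] zmax 0.055 mean [ 0.633 -0.245]
scene nozbase 405 [ 0.6345 -0.2441  0.0249] zmax 0.055 mean [ 0.627 -0.247]
scene ring 301 [ 0.4735 -0.3055  0.0208] zmax 0.039 mean [ 0.4746 -0.3053]
scene biscuit ((0.4557208716869354, 0.0246807262301445), (0.05265210568904877, 0.09907332062721252), 4.992324352264404)
tall 3742 [ 0.05001781 -0.08357671  0.12006119] [0.09621305 0.0713563  0.48173696]
top noz 54 [ 0.6363 -0.2436  0.0116] zmax 0.056 mean [ 0.6359 -0.243 ]
top nozbase 268 [ 0.6416 -0.2419  0.0286] zmax 0.056 mean [ 0.6327 -0.2404]
top ring 126 [ 0.4756 -0.3051  0.0206] zmax 0.041 mean [ 0.4759 -0.3073]
top biscuit ((0.45606812834739685, 0.024819426238536835), (0.0992840901017189, 0.07860574126243591), 89.19075775146484)
big ((0.6246436834335327, -0.09037116914987564), 0.032611049711704254)
left ((0.4630871117115021, 0.2988782823085785), 0.02657272107899189)
tall 0
```

```bash
python3 -m pendant '0 50 -30 0 0 0 0; 0 100 -60 0 0 0 0; 0 140 -100 0 0 0 0; 0 180 -150 0 0 0 0; 0 210 -200 0 0 0 0'
```

```text
clock: 1.02
tcp_pos: [0.3678, 0.4033, 0.2225]
eef_rot: [3.141, -0.0, 1.317]
force: [0.9, -0.3, 0.4]
finger_gap: 0.519
```

The radii measure 32, 26 and 20 mm, so the ring at (398,270) is the smallest.

```bash
python3 -m pendant '0 30 -50 0 0 0 0; 0 60 -100 0 0 0 0; 0 90 -155 0 0 0 0; 0 120 -210 0 0 0 0; 0 145 -265 0 0 0 0' ; python3 -m pendant '0 25 -55 0 0 0 0; 0 50 -110 0 0 0 0; 0 75 -165 0 0 0 0; 0 100 -220 0 0 0 0; 0 110 -270 0 0 0 0'
```

```text
clock: 1.65
tcp_pos: [0.5136, 0.1363, 0.2228]
eef_rot: [3.141, -0.001, 1.317]
force: [0.0, -0.3, -0.4]
finger_gap: 0.019
clock: 2.28
tcp_pos: [0.6243, -0.1356, 0.2225]
eef_rot: [3.141, -0.0, 1.317]
force: [-0.4, 0.8, 0.2]
finger_gap: 0.003
```

```bash
python3 -m pendant '0 5 -50 0 0 0 0; 0 11 -100 0 0 0 0; 0 11 -108 0 0 0 0; 0 11 -108 0 0 0 0; 0 11 -108 0 0 0 0'
python3 - <<'E'
from h import *
c=viewer.capture("wrist"); cv2.imwrite("pics/w1.png",c["image"]); W=pts(c)
s=sensors.read_state(); print(s["tcp_pos"])
for q in("spare_nozzle_top","ring_cutter_2_top"):
  for r in viewer.trace("wrist",q):
    w=W[r["mask"]]; print(q,round(r["confidence"],2),np.round(r["point"]),np.round(np.nanpercentile(w,2,axis=0),3),np.round(np.nanpercentile(w,98,axis=0),3))
    h=w[w[:,2]>np.nanpercentile(w[:,2],98)-.006]; print(cv2.minEnclosingCircle(h[:,:2].astype(np.float32)), h.mean(0))
E
```

```text
clock: 2.9
tcp_pos: [0.6359, -0.2415, 0.2225]
eef_rot: [3.141, -0.001, 1.32]
force: [0.2, -0.6, 0.0]
finger_gap: 0.007
[ 0.63586721 -0.24156147  0.22257554]
spare_nozzle_top 0.89 [296.  15.] [ 0.474 -0.203  0.002] [ 0.499 -0.161  0.047]
((0.48348569869995117, -0.18260736763477325), 0.010149337351322174) [ 0.4858242  -0.18311058  0.04499843]
spare_nozzle_top 0.88 [243. 102.] [ 0.525 -0.272  0.014] [ 0.568 -0.23   0.053]
((0.5464991927146912, -0.2502715289592743), 0.0114014632999897) [ 0.54661571 -0.25025628  0.05107975]
spare_nozzle_top 0.67 [271. 185.] [ 0.614 -0.266  0.007] [ 0.657 -0.223  0.053]
((0.6367847323417664, -0.2449113130569458), 0.011416370049118996) [ 0.6358626  -0.24470529  0.05108143]
spare_nozzle_top 0.56 [202. 235.] [ 0.648 -0.347  0.006] [ 0.689 -0.304  0.053]
((0.6708536148071289, -0.32682979106903076), 0.011582271195948124) [ 0.67005271 -0.32607127  0.05108317]
ring_cutter_2_top 0.93 [152.  29.] [ 0.456 -0.325  0.002] [ 0.493 -0.288  0.037]
((0.4746221601963043, -0.3063370883464813), 0.02043050155043602) [ 0.47286357 -0.30725383  0.03484464]
```

View pics/w1.png

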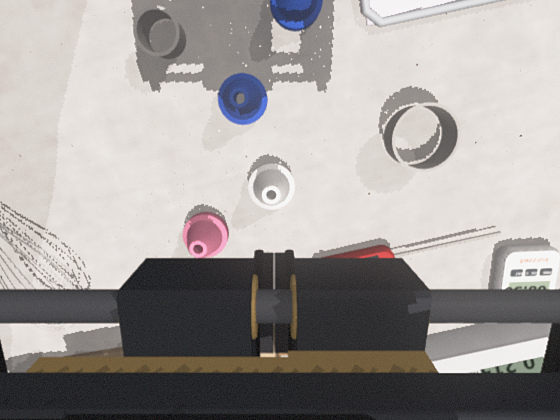

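The wrist view shows the white nozzle at (271,185), with pink at (205,235) and blue at (243,100) clearly apart from it. The wrist fix of (0.636, -0.2445) agrees with the other cameras, so I'll descend to z≈0.077.

```bash
python3 -m pendant '0 0 -3 -30 0 0 0; 0 0 -3 -70 0 0 0; 0 0 -3 -110 0 0 0; 0 0 -3 -135 0 0 0; 0 0 -3 -145 0 0 0'; python3 -m pendant '0 0 0 0 0 0 0; 0 0 0 0 0 0 0; 0 0 0 0 0 0 0; 0 0 0 0 0 0 0; 0 0 0 0 0 0 0'
python3 - <<'E'
from h import *
c=viewer.capture("wrist"); cv2.imwrite("pics/w2.png",c["image"])
c=viewer.capture("scene"); cv2.imwrite("pics/s2.png",cv2.resize(c["image"][180:380,260:500],None,fx=3,fy=3))
E
```

```text
clock: 3.68
tcp_pos: [0.6353, -0.2439, 0.0763]
eef_rot: [-3.141, -0.001, 1.32]
force: [0.4, 0.1, 0.2]
finger_gap: 0.007
clock: 4.3
tcp_pos: [0.6354, -0.2439, 0.0765]
eef_rot: [-3.141, -0.001, 1.32]
force: [0.9, -0.8, 0.1]
finger_gap: 0.003
```

View pics/s2.png

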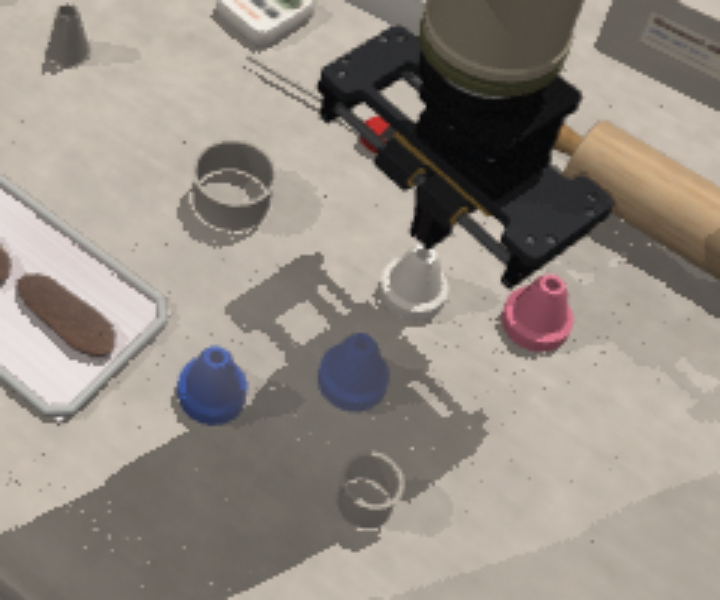

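The fingertips are over the white nozzle tip at (425,250) in the crop, and nothing touches. I'll hold briefly, then lift.

```bash
python3 -m pendant '0 0 0 0 0 0 0; 0 0 0 0 0 0 0; 0 0 0 0 0 0 0; 0 0 0 40 0 0 0; 0 0 0 90 0 0 0'; python3 -m pendant '0 0 0 40 0 0 0; 0 0 0 60 0 0 0; 0 0 0 60 0 0 0; 0 -25 -10 60 0 0 0; 0 -65 -25 60 0 0 0'; python3 -m pendant '0 -45 -20 0 0 0 0; 0 -90 -35 0 0 0 0; 0 -97 -38 0 0 0 0; 0 -97 -38 0 0 0 0; 0 -97 -38 0 0 0 0'
```

```text
clock: 5.03
tcp_pos: [0.6346, -0.2436, 0.1663]
eef_rot: [-3.138, -0.001, 1.32]
force: [0.9, 0.4, 0.5]
finger_gap: 0.004
clock: 5.65
tcp_pos: [0.5688, -0.2675, 0.2233]
eef_rot: [-3.135, -0.001, 1.323]
force: [-0.4, -1.0, 0.5]
finger_gap: 0.003
clock: 6.28
tcp_pos: [0.4729, -0.3044, 0.2225]
eef_rot: [-3.134, -0.001, 1.325]
force: [0.2, -0.1, -0.5]
finger_gap: 0.006
```

```bash
python3 -m pendant '0 2 -1 -40 0 0 0; 0 2 -1 -85 0 0 0; 0 2 -1 -125 0 0 0; 0 2 -1 -150 0 0 0; 0 2 -1 -162 0 0 0'; python3 -m pendant '0 0 0 0 0 0 0; 0 0 0 0 0 0 0; 0 0 0 0 0 0 0; 0 0 0 0 0 0 0; 0 0 0 0 0 0 0'
python3 - <<'E'
from h import *
c=viewer.capture("wrist"); cv2.imwrite("pics/w3.png",c["image"])
c=viewer.capture("scene"); cv2.imwrite("pics/s3.png",cv2.resize(c["image"][180:380,260:500],None,fx=3,fy=3))
E
```

```text
clock: 6.9
tcp_pos: [0.475, -0.3044, 0.0586]
eef_rot: [-3.131, -0.001, 1.326]
force: [0.3, -0.5, 0.7]
finger_gap: 0.005
clock: 7.52
tcp_pos: [0.4752, -0.3044, 0.0589]
eef_rot: [-3.132, -0.001, 1.326]
force: [0.1, -0.5, 0.6]
finger_gap: 0.001
```

View pics/s3.png

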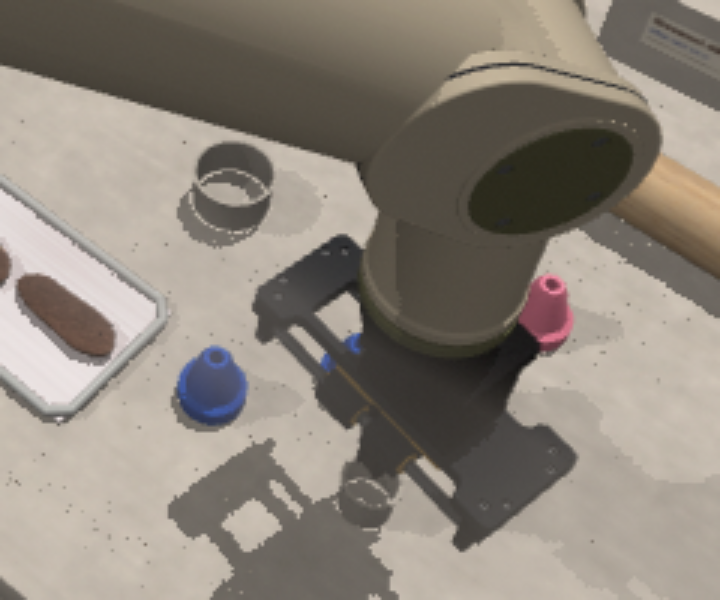

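The fingertips are over the smallest ring at (368,480) in the crop, about 24 mm above the rim and clear of it. I'll hold, lift and go to the biscuit.

```bash
python3 -m pendant '0 0 0 0 0 0 0; 0 0 0 0 0 0 0; 0 0 0 0 0 0 0; 0 0 0 40 0 0 0; 0 0 0 95 0 0 0'; python3 -m pendant '0 0 0 45 0 0 0; 0 0 0 70 0 0 0; 0 0 0 70 0 0 0; 0 0 40 70 0 0 0; 0 0 95 70 0 -0.01 0'; python3 -m pendant '0 -4 55 0 0 0 0; 0 -8 110 0 0 0 0; 0 -12 165 0 0 0 0; 0 -16 215 0 0 0 0; 0 -20 235 0 0 0 0'
python3 - <<'E'
from h import *
c=viewer.capture("wrist"); cv2.imwrite("pics/w4.png",c["image"]); W=pts(c)
for r in viewer.trace("wrist","biscuit_1_top"):
    w=W[r["mask"]]; print(round(r["confidence"],2),np.round(r["point"]),np.round(np.nanpercentile(w,1,axis=0),3),np.round(np.nanpercentile(w,99,axis=0),3),cv2.minAreaRect((w[~np.isnan(w[:,0])][:,:2]*1000).astype(np.float32)))
E
```

```text
clock: 8.25
tcp_pos: [0.4742, -0.3039, 0.1538]
eef_rot: [-3.129, -0.001, 1.326]
force: [0.4, 0.5, 0.7]
finger_gap: 0.003
clock: 8.88
tcp_pos: [0.4735, -0.2086, 0.2224]
eef_rot: [-3.137, -0.003, 1.323]
force: [0.3, 2.4, -0.5]
finger_gap: 0.005
clock: 9.5
tcp_pos: [0.4524, 0.0295, 0.2212]
eef_rot: [-3.135, -0.002, 1.328]
force: [0.6, -0.9, -0.0]
finger_gap: 0.004
0.93 [268. 190.] [ 0.433 -0.007  0.005] [0.476 0.057 0.022] ((456.00244140625, 24.789592742919922), (70.11605834960938, 40.056846618652344), 73.48075866699219)
```

View pics/w4.png

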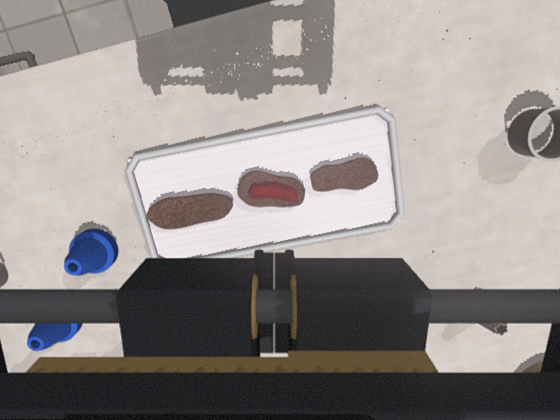

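The jam biscuit is in the middle of the tray at (271,188), centred at (0.4555, 0.025) with its top at z≈0.023. The target TCP height is z≈0.048.

```bash
python3 -m pendant '0 3 -5 -45 0 0 0; 0 3 -5 -90 0 0 0; 0 3 -5 -130 0 0 0; 0 3 -5 -160 0 0 0; 0 3 -5 -172 0 0 0'; python3 -m pendant '0 0 0 0 0 0 0; 0 0 0 0 0 0 0; 0 0 0 0 0 0 0; 0 0 0 0 0 0 0; 0 0 0 0 0 0 0'
python3 - <<'E'
from h import *
c=viewer.capture("scene"); cv2.imwrite("pics/s5.png",cv2.resize(c["image"][180:380,180:450],None,fx=2.9,fy=2.9))
E
```

```text
clock: 10.22
tcp_pos: [0.4543, 0.0222, 0.0474]
eef_rot: [-3.132, -0.0, 1.326]
force: [-0.6, 0.2, 0.7]
finger_gap: 0.005
clock: 10.85
tcp_pos: [0.4545, 0.0223, 0.0477]
eef_rot: [-3.133, -0.0, 1.326]
force: [-0.1, -0.2, 0.1]
finger_gap: 0.006
```

View pics/s5.png

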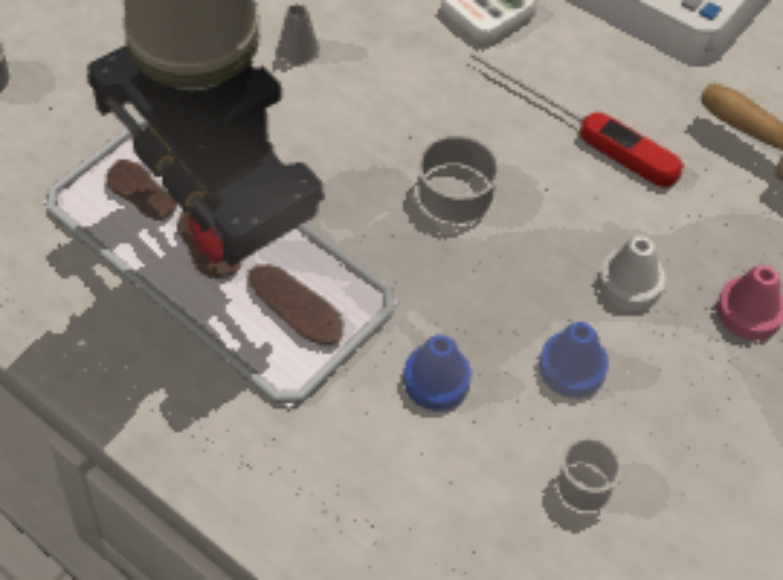

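The fingertips are over the jam biscuit and nothing has moved. I'll nudge 2 mm towards the centre, straighten the wrist slightly, and hold.

```bash
python3 -m pendant '0 1 2 0 0 -0.008 0; 0 1 2 0 0 -0.008 0; 0 1 2 0 0 -0.008 0; 0 1 2 0 0 -0.008 0; 0 1 2 0 0 -0.008 0'; python3 -m pendant '0 0 0 0 0 0 0; 0 0 0 0 0 0 0; 0 0 0 0 0 0 0; 0 0 0 0 0 0 0; 0 0 0 0 0 0 0'
python3 - <<'E'
from h import *
s=sensors.read_state(); print(s["tcp_pos"],s["eef_rot"],s["force"])
robot.sign_off()
E
```

```text
clock: 11.52
tcp_pos: [0.4554, 0.0242, 0.0476]
eef_rot: [-3.141, -0.002, 1.326]
force: [-1.0, -1.3, -0.0]
finger_gap: 0.0
clock: 12.15
tcp_pos: [0.4554, 0.0242, 0.0476]
eef_rot: [-3.14, -0.002, 1.326]
force: [0.2, 0.2, -0.7]
finger_gap: 0.005
[0.45541813 0.0242305  0.04756682] [-3.14047187e+00 -2.28859862e-03  1.32633296e+00] [ 0.17283364  0.24631519 -0.65531807]
the job is handed in; nothing more can be done
```

I pointed straight down with closed fingertips at all three things in the order asked, and handed the job in at about 12 s with the arm still pointing at the jam biscuit.

| Thing | Height above it | Hold |
|---|---|---|
| White nozzle | 24 mm | about 1.1 s |
| Middle of the smallest ring cutter | 24 mm | about 1.1 s |
| Jam biscuit | about 25 mm | about 1.9 s before hand-in, still pointing |

- **Between points:** I lifted to z≈0.22 m, which is more than 15 cm above the tops.
- **Aim:** the final tool position was within about 1 mm of the measured biscuit centre, with tilt below 0.003 rad. At the ring the tilt was about 0.01 rad, which I straightened afterwards.
- **Contact:** forces stayed at noise level, at most about 2.5 N during travel. The pictures showed no contact, and everything looked to be still in its place.
- **Camera agreement:** nozzle and ring positions agreed within 2–3 mm between cameras, and the biscuit within 1 mm. The exception was one top-view fit of the nozzle's base, about 7 mm out, which I didn't use. No other check disagreed.

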